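# Set out caps and bolts for a frame joint

### The job

Pick the two black end caps and the two hexagon bolts out from among the mixed fittings and set them out ready for assembly: one end cap in each compartment of the plywood box, lying flat on its flange on the floor of the box, and one bolt in each well of the wooden block, standing upright on its head. Leave the two angle brackets where they are.

Things in the scene. Friction and masses are not known exactly. Their poses are not given: they have to be found in the camera images.
- cap_1_center (a point): black plastic end cap for square tube, lying on its flange: flange 30 x 30 x 5 mm at the bottom, above it a square plug 24 x 24 mm; 19 mm high in all, 14 to 28 g. The point is its centre, 9.5 mm above its underside; x and y run along its sides, z up
- cap_2_center (a point): second black plastic end cap for square tube, lying on its flange: flange 30 x 30 x 5 mm at the bottom, above it a square plug 24 x 24 mm; 19 mm high in all, 14 to 28 g. The point is its centre, 9.5 mm above its underside; x and y run along its sides, z up
- bolt_1_center (a point): steel hexagon bolt standing upright on its head: head 19 mm across and 7 mm high at the bottom, above it a 10 mm diameter shank; 61 mm high in all, 35 to 70 g. It tips over easily. The point is its centre on the axis, 30.5 mm above its underside; z runs up the shank
- bolt_2_center (a point): second steel hexagon bolt standing upright on its head: head 19 mm across and 7 mm high at the bottom, above it a 10 mm diameter shank; 61 mm high in all, 35 to 70 g. It tips over easily. The point is its centre on the axis, 30.5 mm above its underside; z runs up the shank
- bracket_a_center (a point): galvanised angle bracket (bystander): plate 30 x 40 mm lying flat, 3 mm thick, with an upright plate 40 mm high at one end. The point lies above the middle of the flat plate, 20 mm above its underside; the upright plate is at +y, z up
- bracket_b_center (a point): second galvanised angle bracket (bystander): plate 30 x 40 mm lying flat, 3 mm thick, with an upright plate 40 mm high at one end. The point lies above the middle of the flat plate, 20 mm above its underside; the upright plate is at +y, z up
- cap_box: low open plywood box with two equal compartments, fixed to the bench, 104 mm along its x, 190 mm along its y, 30 mm high, walls and divider 6 mm, floor 5 mm thick. Each compartment is 92 mm (x) by 86 mm (y) inside, with its centre at y = +46 mm or y = -46 mm. Origin at the centre of the underside, on the bench; z up
- bolt_stand: solid wooden block with two round wells in its top, fixed to the bench, 80 mm along its x, 170 mm along its y, 24 mm high. The wells are 41 mm across and 12 mm deep (well floor 12 mm above the bench), their centres at y = +45 mm and y = -45 mm. Origin at the centre of the underside, on the bench; z up
Things that resemble listed ones, but are neither listed nor needed, are in the scene too. What is shaped like the part that bears cap_1_center but pink is not meant.

How it is judged (in metres and radians):
At the end, for the whole second after the job is handed in: One end cap lies flat (within 0.15 rad) on the floor of each box compartment, its centre height within 4 mm; one bolt stands upright (within 0.15 rad) on its head on the floor of each well, its centre within 14 mm along the block's x and y and within 4 mm in height. All stay so ((((x of cap_1_center in the frame of cap_box between -0.034 and 0.034 m and y of cap_1_center in the frame of cap_box between 0.015 and 0.077 m and z of cap_1_center in the frame of cap_box between 0.0105 and 0.0185 m and angle between cap_1_center's own z axis and vertical below 0.15 rad) and (x of cap_2_center in the frame of cap_box between -0.034 and 0.034 m and y of cap_2_center in the frame of cap_box between -0.077 and -0.015 m and z of cap_2_center in the frame of cap_box between 0.0105 and 0.0185 m and angle between cap_2_center's own z axis and vertical below 0.15 rad)) or ((x of cap_1_center in the frame of cap_box between -0.034 and 0.034 m and y of cap_1_center in the frame of cap_box between -0.077 and -0.015 m and z of cap_1_center in the frame of cap_box between 0.0105 and 0.0185 m and angle between cap_1_center's own z axis and vertical below 0.15 rad) and (x of cap_2_center in the frame of cap_box between -0.034 and 0.034 m and y of cap_2_center in the frame of cap_box between 0.015 and 0.077 m and z of cap_2_center in the frame of cap_box between 0.0105 and 0.0185 m and angle between cap_2_center's own z axis and vertical below 0.15 rad))) and (((x of bolt_1_center in the frame of bolt_stand between -0.014 and 0.014 m and y of bolt_1_center in the frame of bolt_stand between 0.031 and 0.059 m and z of bolt_1_center in the frame of bolt_stand between 0.0385 and 0.0465 m and angle between bolt_1_center's own z axis and vertical below 0.15 rad) and (x of bolt_2_center in the frame of bolt_stand between -0.014 and 0.014 m and y of bolt_2_center in the frame of bolt_stand between -0.059 and -0.031 m and z of bolt_2_center in the frame of bolt_stand between 0.0385 and 0.0465 m and angle between bolt_2_center's own z axis and vertical below 0.15 rad)) or ((x of bolt_1_center in the frame of bolt_stand between -0.014 and 0.014 m and y of bolt_1_center in the frame of bolt_stand between -0.059 and -0.031 m and z of bolt_1_center in the frame of bolt_stand between 0.0385 and 0.0465 m and angle between bolt_1_center's own z axis and vertical below 0.15 rad) and (x of bolt_2_center in the frame of bolt_stand between -0.014 and 0.014 m and y of bolt_2_center in the frame of bolt_stand between 0.031 and 0.059 m and z of bolt_2_center in the frame of bolt_stand between 0.0385 and 0.0465 m and angle between bolt_2_center's own z axis and vertical below 0.15 rad)))); the robot touches nothing.
It fails at once if An angle bracket is shifted by more than 20 mm or tipped over (distance of any of bracket_a_center, bracket_b_center from where it was at the start of the episode above 0.02 m or angle between any of bracket_a_center, bracket_b_center's own z axis and vertical above 0.4 rad).
It also fails if it takes over 96 s, if anything falls off the work surface, if the arm or the gripper's body presses on something with over 40 N, if the wrist force passes 120 N, or if a joint passes its speed limit or range.

### The arm

A 6-joint arm with a two-finger parallel gripper is mounted at the origin on a cart in front of the work surface, level with it; the furniture and walls round the work are solid. World frame = base frame: x ahead of the robot, y to its left, z up, the work surface at z = 0. Lengths are in mm, angles in rad, forces in N, time in s.
With the tool pointing down it reaches from about 400 to 925 mm from the base axis. Payload 12.5 kg.
Tool frame: the origin (TCP) lies on the mounting face of the last link; the fingertips stand 190 mm ahead of it and the grasp point (between the pads) lies 171 mm ahead of it (env.tcp_to_tips is the distance from the TCP to the fingertips, in mm); x points along the fingers, y is the direction in which the jaws open and shut, and the axes are right-handed (so a half turn about x gives the same grasp; the last joint's range is limited). The gripper opens to 95 mm and grips with 3 to 60 N. Pads are 20 mm wide; open, the fingers measure 119 mm over their backs; the gripper's body (75 mm by 180 mm) begins 59 mm behind the grasp point.
Start: joints at [-1.339, 0.491, 1.559, -0, 1.092, -0.106], TCP at [207.152, -589.672, 404.761] pointing down, gripper open.
Joint ranges: [-3.1, 3.1], [-0.84, 2.19], [0.05, 2.79], [-1.13, 4.28], [0.06, 2.93], [-2.69, 2.69]. Speed limits (rad/s): [2.22, 2.22, 2.79, 3.14, 3.14, 3.14].

### API

Orientations are given as [roll, pitch, yaw] about the fixed x, y, z axes, in that order (R = Rz(yaw) Ry(pitch) Rx(roll)).
In Python, from cell import monitor, cams, job, env gives the robot as it stands. The module is installed in compiled form; this text tells all that it offers.
- The arm moves only by the tool apply_moves, never from a script. Its argument "series" is a list of rows, each a list of 3 entries, a list of its own where there are three numbers: the closure, from -1 (fully open) to 1 (shut), so that 0 is half open, then the shift along the tool's x, y, z in cm, then the turn about the tool's x in rad. A call has 1 to 20 rows; each row is the pose to reach, as a shift and turn from the pose commanded when the call began, along the tool's axes at that moment; what a row does not reach only later rows make up. A row lasts 1/8 s, in which the tool goes at most 62.5 mm and 10.7 degrees, less where a joint would pass 70% of its speed; a pose out of reach is approached as far as the arm can. A call with a gripper value outside its range is refused whole. The fingers move at their own pace and stop on an object; the grip force is fixed at half the most. Time passes only in rows, so rows that repeat a pose let the fingers close. It gives the time, the measured TCP pose, the force and the opening at its end, in the units of the state.
- monitor.state(): the state, without advancing time (a new reading comes with each control period).
- cams.read_camera(name): name is "side" or "top" or "wrist"; returns a dict with "image" (480x640x3 uint8, red, green, blue), "fx", "fy", "cx", "cy" (pixels), "position" and "orientation" of the camera in the world. Camera axes: x right, y down, z forward; pixel columns grow to the right and rows downward; lengths in mm; the calibration is good to about 2 mm. A picture is of the moment at which its call begins. There is no depth.
- job.job_done(): hands the job in, once; it reports no verdict.
The state is a dict: "t": time; "joints": joint angles; "qvel": joint speeds; "tau": joint torques, N m; "eef_pos": TCP position; "tcp_rot": TCP orientation; "ft_force": force on the tool from outside, world axes, zero at the start; "moment": the same for the moment, N m; "opening": opening from 0.0 (shut) to 1.0 (fully open).
Only numpy, scipy, OpenCV 4.12 (cv2) and the standard library are available. Lean on these libraries where they do the work, as an engineer would, in place of code of your own. Each camera call takes 0.05 s, during which the arm holds its last target. There are 200 camera calls.

## Working session

There is one attempt and no reset: what is moved stays moved. The work goes in short steps, Python scripts to look and compute and a tool call to move; the robot and the scene stay as the last step left them, time stands still between calls to the robot, and variables do not carry over. Pictures are saved under pics/ and viewed, about 12 in all and at most 16, crops included, and the job is handed in when it is done.

Besides the shell and the picture viewer there is one more tool, called as a command line: name --argument value ..., lists and objects as JSON in quotes. apply_moves: Moves the arm, as the interface text tells. Its arguments: {"type":"object","properties":{"series":{"type":"array"}},"required":["series"]}

```bash
mkdir -p pics; python3 - <<'E'
from cell import monitor,cams,env
import cv2
for n in("top","side"):
    d=cams.read_camera(n); cv2.imwrite(f"pics/{n}0.png",d["image"][:,:,::-1])
    print(n,{k:v for k,v in d.items() if k!="image"})
s=monitor.state(); print(s)
E
```

```text
top {'fx': 485.79377038059357, 'fy': 485.79377038059357, 'cx': 322.75686087702263, 'cy': 238.4228067797931, 'position': array([437.04496864,  15.06126179, 908.75137433]), 'orientation': array([-3.01158692, -0.02716412, -1.57497133])}
side {'fx': 576.4902606195184, 'fy': 576.4902606195184, 'cx': 309.7545004152433, 'cy': 232.5738580450926, 'position': array([364.9353056 , 966.27556644, 715.65984869]), 'orientation': array([-2.17059676, -0.01198629, -2.92631272])}
{'t': 0.1, 'joints': array([-1.33864851e+00,  4.91476343e-01,  1.55939908e+00, -9.51896345e-06,
        1.09170015e+00, -1.05616302e-01]), 'qvel': array([-4.06814348e-04,  2.02536572e-04, -4.47969384e-05,  1.71065543e-03,
       -7.75531520e-04, -1.58555428e-03]), 'tau': array([ 1.55918689e-03, -6.13621259e+01, -2.58606005e+01,  6.93397759e-02,
        4.70073475e-02, -4.75655372e-05]), 'eef_pos': array([ 207.11461324, -589.64829128,  404.23070307]), 'tcp_rot': array([-1.66782323,  1.56981337,  1.81153793]), 'ft_force': array([ 0.03573815, -0.0544179 , -0.20216662]), 'moment': array([-0.03849188, -0.02222875, -0.03430826]), 'opening': 1.000353320902209}
```

View pics/top0.png

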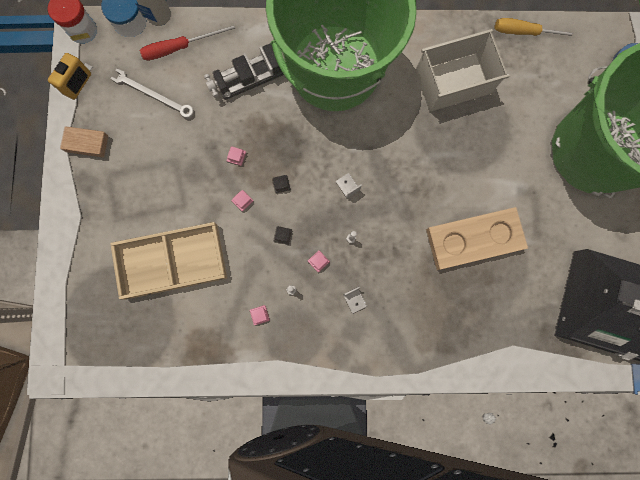

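View pics/side0.png

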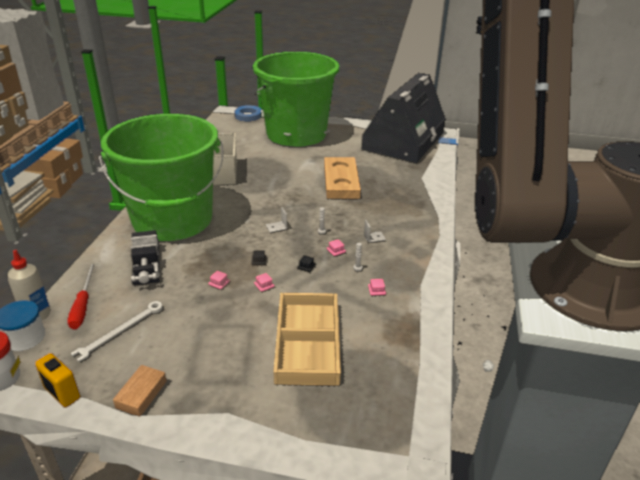

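The top view shows these candidates:
- **Black caps:** (281,184) and (283,235). The pink look-alikes at (235,156), (242,201), (318,261) and (259,315) are not wanted.
- **Bolts:** (352,237) and (291,290).
- **Brackets (leave):** (348,185) and (355,300).
- **Targets:** the box is at (170,260) and the stand at (477,239).

I'll check the choice in one close crop.

```bash
cat > h.py <<'E'
import numpy as np, cv2
from scipy.spatial.transform import Rotation as R
from cell import monitor,cams,env
def ray(d,u,v,z):
    M=R.from_euler('xyz',d["orientation"]).as_matrix()
    r=M@[(u-d["cx"])/d["fx"],(v-d["cy"])/d["fy"],1]; p=np.array(d["position"])
    return p+r*(z-p[2])/r[2]
def proj(d,P):
    M=R.from_euler('xyz',d["orientation"]).as_matrix()
    c=(np.atleast_2d(P)-d["position"])@M
    return np.c_[c[:,0]/c[:,2]*d["fx"]+d["cx"],c[:,1]/c[:,2]*d["fy"]+d["cy"]]
def snap(n,name,box=None,k=1):
    d=cams.read_camera(n); im=d["image"][:,:,::-1]
    if box: im=im[box[1]:box[3],box[0]:box[2]]
    cv2.imwrite("pics/"+name,cv2.resize(im,None,fx=k,fy=k,interpolation=cv2.INTER_CUBIC)); return d
E
python3 - <<'E'
from h import *
d=snap("top","crop.png",(225,140,385,330),3.15)
for n,u,v,z in [("capA",281,184,19),("capB",283,235,19),("boltA",352,234,61),("boltAhead",354,241,5),("boltB",290,288,61),("brA",348,185,3),("brB",355,300,3)]: print(n,ray(d,u,v,z).round())
for n,L,z in [("box",[(112,243),(215,224),(225,278),(121,298)],30),("stand",[(428,229),(517,209),(526,247),(437,270)],24),("wells",[(455,243),(500,232)],24)]: print(n,[ray(d,*p,z)[:2].round(1).tolist() for p in L])
E
```

```text
capA [656.  68.  19.]
capB [560.  64.  19.]
boltA [556. -60.  61.]
boltAhead [550. -69.   5.]
boltB [461.  49.  61.]
brA [658. -59.   3.]
brB [440. -69.   3.]
box [[543.8, 370.5], [578.5, 186.9], [480.3, 166.6], [445.4, 349.7]]
stand [[570.1, -204.6], [608.0, -373.6], [536.4, -386.4], [494.1, -218.8]]
wells [[544.0, -254.0], [564.5, -339.2]]
```

View pics/crop.png

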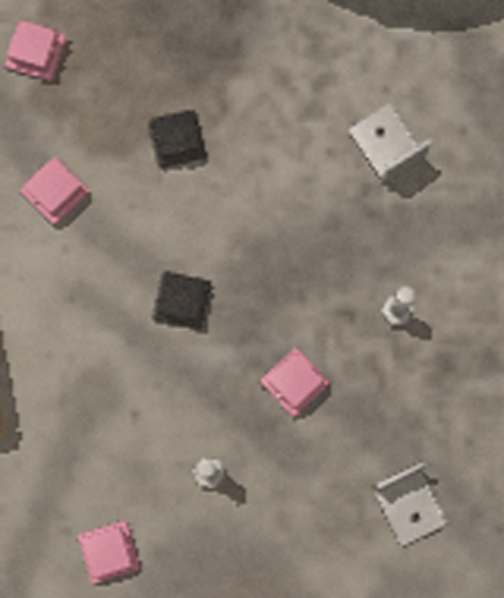

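The crop confirms it: two black caps, crop (177,137) and (184,299), each with its sides slightly turned. Two bolts stand at (397,310) and (208,473), and both brackets and the pink caps stand apart from them. I'll add a planning helper and go above the fittings for a wrist look.

```bash
cat >> h.py <<'E'
def T():
    s=monitor.state(); return np.array(s["eef_pos"]),R.from_euler('xyz',s["tcp_rot"]).as_matrix()
def plan(tip,yaw=None):
    """tool-axis shift in cm and turn about tool x that bring the fingertips to tip (mm), jaws along yaw (deg, mod 180)"""
    p,M=T(); cur=p+190*M[:,0]
    sh=M.T@(np.array(tip,float)-cur)/10
    a=np.degrees(np.arctan2(M[1,1],M[0,1])); t=0
    if yaw is not None: t=-((yaw-a+90)%180-90)   # tool x points down
    print("cur tip",cur.round(1),"jaw",a.round(1),"| shift cm",sh.round(2),"turn",np.radians(t).round(3))
E
python3 - <<'E'
from h import *
p,M=T(); print(M.round(3))
plan([250,-330,260]); plan([520,10,240])
E
```

```text
[[-0.     0.331 -0.943]
 [ 0.001 -0.943 -0.331]
 [-1.    -0.001 -0.   ]]
cur tip [ 207.1 -589.5  214.3] jaw -70.6 | shift cm [ -4.55 -23.06 -12.65] turn 0.0
cur tip [ 207.1 -589.5  214.3] jaw -70.6 | shift cm [ -2.53 -46.19 -49.39] turn 0.0
```

apply_moves --series '[[-1, [-5, 0, 0], 0], [-1, [-5, -6, -3], 0], [-1, [-5, -12, -6], 0], [-1, [-5, -18, -9], 0], [-1, [-5, -23, -13], 0], [-1, [-5, -27, -18], 0], [-1, [-5, -30, -23], 0], [-1, [-5, -34, -28], 0], [-1, [-5, -37, -33], 0], [-1, [-4, -40, -38], 0], [-1, [-3, -43, -44], 0], [-1, [-2.5, -46, -49], 0], [-1, [-2.5, -46, -49], 0], [-1, [-2.5, -46, -49], 0], [-1, [-2.5, -46, -49], 0]]'

```text
t: 2.02
eef_pos: [516.4, 5.8, 429.9]
tcp_rot: [1.482, 1.571, -1.322]
ft_force: [-0.6, 0.2, 0.4]
opening: 1.0
```

```bash
python3 - <<'E'
from h import *
d=snap("wrist","w1.png")
import pickle; pickle.dump(d,open("w1.pkl","wb"))
s=monitor.state();print(s["t"],s["joints"].round(2)); plan([0,0,0]); print(d["position"])
print(proj(d,[[656,68,19],[560,64,19],[550,-67,5],[461,49,61]]).round())
E
```

```text
2.075 [-0.12  0.31  1.79 -0.    1.04  1.12]
cur tip [516.5   5.7 240. ] jaw -70.7 | shift cm [ 23.99 -16.51  48.94] turn 0.0
[594.69373834  33.26617625 409.72612793]
[[302.  54.]
 [277. 150.]
 [385. 196.]
 [257. 250.]]
```

View pics/w1.png

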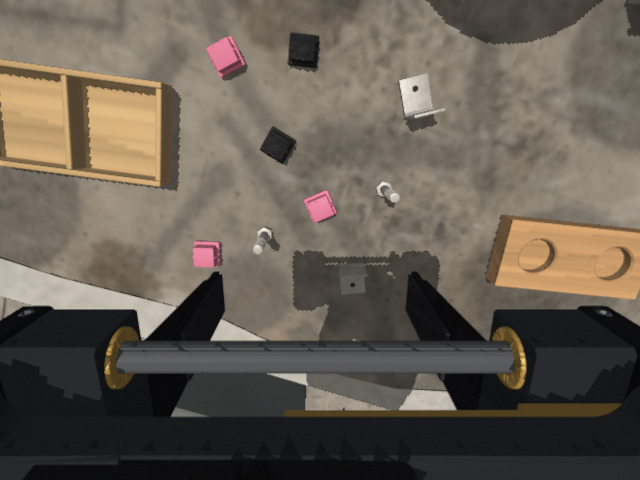

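The wrist view from 410 mm shows the caps at (304,50) and (277,145). Bolt A runs from its head at (386,189) to its tip at (394,198), and bolt B from (264,234) to (258,247). Both brackets are clear of these. The well rims are at (537,255) and (612,263).

```bash
python3 - <<'E'
from h import *
import pickle; d=pickle.load(open("w1.pkl","rb"))
im=d["image"]
m=((im.max(2)<75)).astype(np.uint8); m[200:]=0
for (u,v) in [(304,50),(277,145)]:
    w=np.zeros_like(m); w[v-25:v+25,u-25:u+25]=m[v-25:v+25,u-25:u+25]
    c=max(cv2.findContours(w,0,2)[0],key=cv2.contourArea)
    r=cv2.minAreaRect(c); b=cv2.boxPoints(r); W=[ray(d,*q,10) for q in b]
    e=W[1]-W[0]; print("cap",r,ray(d,*r[0],10).round(1),"edge yaw",np.degrees(np.arctan2(e[1],e[0])).round(1),[np.linalg.norm(W[i+1]-W[i]).round() for i in range(3)])
for n,a,b in[("A",(386,189),(394,198)),("B",(264,234),(258,247))]: print(n,ray(d,*a,7).round(1),ray(d,*b,61).round(1))
for w in[(537,255),(612,263)]: print("well",ray(d,*w,24).round(1))
for q in[(164,83),(160,187),(70,74)]: print("box",ray(d,*q,30).round(1))
I=im[:,:,::-1]
t=[cv2.resize(I[v-30:v+30,u-30:u+30],(300,300),interpolation=cv2.INTER_CUBIC) for u,v in[(304,50),(277,145),(388,193),(261,240)]]
cv2.imwrite("pics/t.png",np.vstack([np.hstack(t[:2]),np.hstack(t[2:])]))
E
```

```text
cap ((303.31097412109375, 51.70121765136719), (30.810400009155273, 36.22154998779297), 6.34019136428833) [659.7  68.1  10. ] edge yaw 11.0 [np.float64(33.0), np.float64(31.0), np.float64(33.0)]
cap ((278.6524658203125, 145.67523193359375), (31.995079040527344, 27.67863655090332), 32.27564239501953) [563.9  63.8  10. ] edge yaw -15.6 [np.float64(30.0), np.float64(34.0), np.float64(30.0)]
A [558.2 -64.5   7. ] [557.5 -62.2  61. ]
B [462.4  50.    7. ] [464.8  49.5  61. ]
well [ 546.4 -252.    24. ]
well [ 566.1 -338.2   24. ]
box [585.3 186.1  30. ]
box [483.4 168.3  30. ]
box [563.2 274.1  30. ]
```

View pics/t.png

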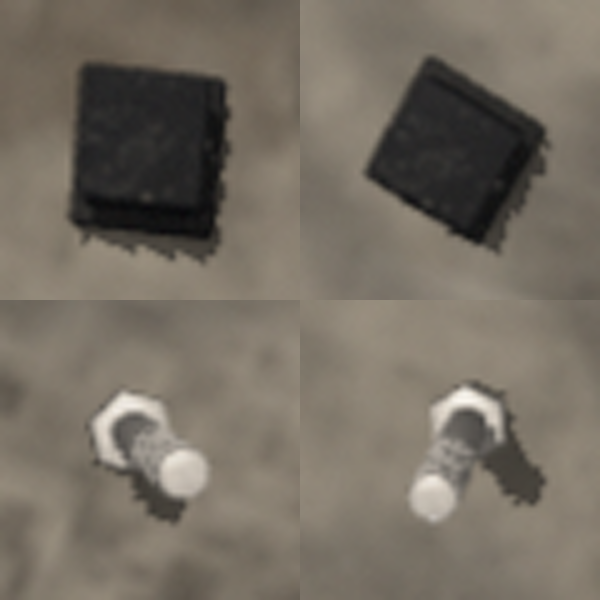

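```bash
python3 - <<'E'
from h import *
import pickle; d=pickle.load(open("w1.pkl","rb"))
for n,c,a,b in[("A",(302.2,46.6),(290.6,33),(318.6,35.6)),("B",(276.4,146),(261,154.4),(283,167.6))]:
    e=ray(d,*b,10)-ray(d,*a,10); print(n,ray(d,*c,19).round(1),np.degrees(np.arctan2(e[1],e[0])).round(1))
for n,a,b in[("A",(384,189),(394.8,197.6)),("B",(264.4,234),(257.6,249.4))]: print(n,ray(d,*a,7).round(1),ray(d,*b,61).round(1))
plan([563,64,60],-9); plan([563,64,60],81)
E
```

```text
A [662.1  69.7  19. ] -75.5
B [563.5  65.2  19. ] -101.8
A [557.5 -62.4   7. ] [558.1 -62.8  61. ]
B [462.5  49.5   7. ] [462.2  49.1  61. ]
cur tip [516.5   5.7 240. ] jaw -70.7 | shift cm [18.   -3.98 -6.32] turn -1.077
cur tip [516.5   5.7 240. ] jaw -70.7 | shift cm [18.   -3.98 -6.32] turn 0.493
```

apply_moves --series '[[-0.2, [5, -2, -3], 0.18], [-0.2, [10, -3, -5], 0.36], [-0.2, [14, -4, -6.3], 0.54], [-0.2, [19, -4, -6.3], 0.54], [-0.2, [19, -4, -6.3], 0.54], [-0.2, [19, -4, -6.3], 0.54]]'

```text
t: 2.82
eef_pos: [563.6, 64.6, 241.5]
tcp_rot: [-3.002, 1.569, -0.064]
ft_force: [-0.0, -0.7, 0.7]
opening: 0.604
```

```bash
python3 - <<'E'
from h import *
d=snap("wrist","w2.png")
p,M=T(); print(proj(d,[[563.5,65,19],p+190*M[:,0]]).round(), monitor.state()["opening"])
plan([563.5,65,7],-102)
E
```

```text
[[315. 271.]
 [316. 294.]] 0.6022868655347164
cur tip [564.2  64.7  51.9] jaw -101.6 | shift cm [ 4.49 -0.01  0.08] turn 0.007
```

View pics/w2.png

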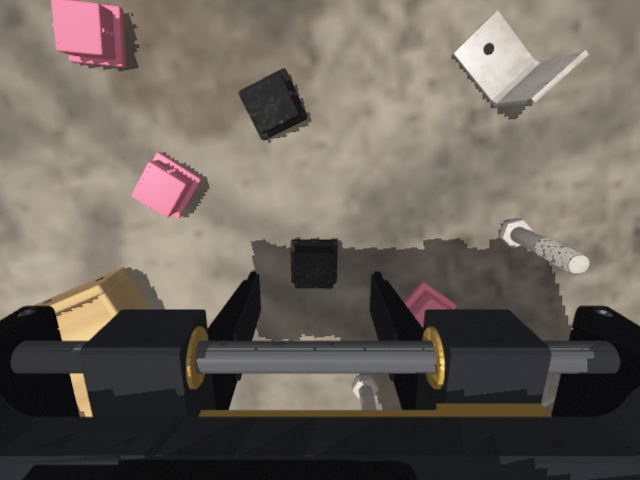

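```bash
python3 - <<'E'
from h import *
d=cams.read_camera("wrist")
for n,u,v,z in[("capB",315,262,19),("capBbase",315,286,5),("capA",270,103,19),("boltAhead",513,233,7),("boltAtip",579,264,61)]: print(n,ray(d,u,v,z).round(1))
e=ray(d,295,86,19)-ray(d,265,138,19)
e2=ray(d,288,70,19)-ray(d,241,95,19);print(np.degrees(np.arctan2(e2[1],e2[0])))
E
```

```text
capB [569.3  64.2  19. ]
capBbase [547.6  68.7   5. ]
capA [662.4  69.4  19. ]
boltAhead [558.8 -59.5   7. ]
boltAtip [558.4 -62.6  61. ]
-75.93013617869269
```

apply_moves --series '[[-0.2, [2.5, 0, -0.1], 0], [-0.2, [4.45, 0, -0.1], 0], [-0.2, [4.45, 0, -0.1], 0], [0.6, [4.45, 0, -0.1], 0], [1, [4.45, 0, -0.1], 0], [1, [4.45, 0, -0.1], 0], [1, [4.45, 0, -0.1], 0], [1, [4.45, 0, -0.1], 0], [1, [3.5, 0, -0.1], 0], [1, [0, 0, 0], 0], [1, [-4, 0, 0], 0], [1, [-4, 0, 0], 0]]'

```text
t: 4.42
eef_pos: [563.5, 65.4, 282.7]
tcp_rot: [-2.955, 1.566, -0.015]
ft_force: [0.3, 0.2, 0.1]
opening: 0.249
```

```bash
python3 - <<'E'
from h import *
print(monitor.state()["opening"]); plan([507,315,90],-80);plan([507,315,13],-80)
E
```

```text
0.24944983235711266
cur tip [564.5  65.4  92.7] jaw -101.6 | shift cm [  0.24 -23.3   10.64] turn -0.377
cur tip [564.5  65.4  92.7] jaw -101.6 | shift cm [  7.94 -23.29  10.68] turn -0.377
```

apply_moves --series '[[1, [0, -5, 2], -0.1], [1, [0, -10, 4.5], -0.2], [1, [0, -15, 7], -0.3], [1, [0, -20, 9], -0.38], [1, [0, -23.3, 10.6], -0.38], [1, [0, -23.3, 10.6], -0.38], [1, [0, -23.3, 10.6], -0.38], [1, [4, -23.3, 10.7], -0.38], [1, [7, -23.3, 10.7], -0.38], [1, [7.9, -23.3, 10.7], -0.38], [1, [7.9, -23.3, 10.7], -0.38], [0.1, [7.9, -23.3, 10.7], -0.38], [0.1, [7.9, -23.3, 10.7], -0.38], [0.1, [7.9, -23.3, 10.7], -0.38], [0.1, [4, -23.3, 10.7], -0.38], [0.1, [0, -23.3, 10.7], -0.38], [0.1, [-2, -23.3, 10.7], -0.38]]'

```text
t: 6.55
eef_pos: [505.2, 315.2, 301.9]
tcp_rot: [-2.915, 1.568, 0.405]
ft_force: [-0.2, -0.7, -0.6]
opening: 0.45
```

```bash
python3 - <<'E'
from h import *
d=snap("side","s1.png",(180,200,440,400),3)
print(monitor.state()["opening"]); plan([662,69.5,60],-76);plan([662,69.5,7.5],-76)
E
```

```text
0.4480069212903319
cur tip [506.2 315.7 113.6] jaw -79.8 | shift cm [  5.38  26.99 -10.95] turn -0.066
cur tip [506.2 315.7 113.6] jaw -79.8 | shift cm [ 10.63  27.   -10.92] turn -0.066
```

View pics/s1.png

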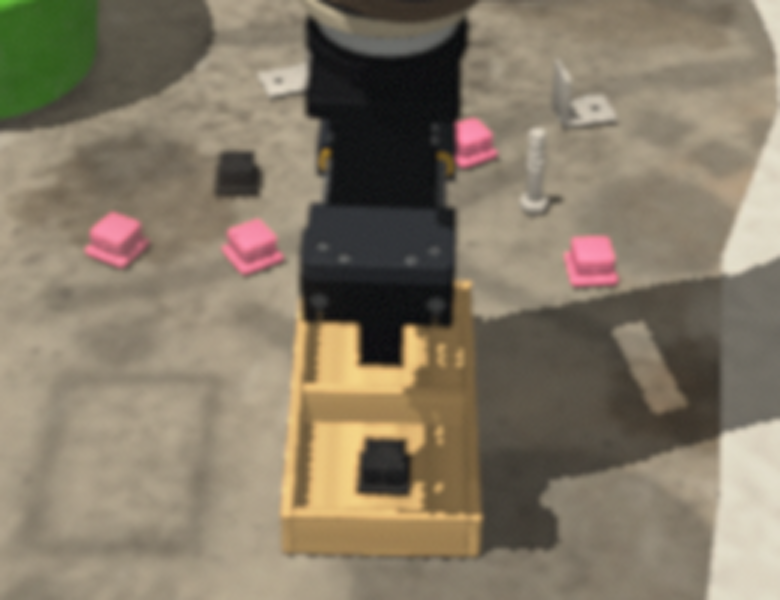

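The first cap lies flat at crop (385,467), in the middle of the outer compartment. Next is the second cap.

apply_moves --series '[[-0.2, [0, 5, -2], 0], [-0.2, [0, 10, -4], -0.03], [-0.2, [0, 15, -6], -0.06], [-0.2, [0, 20, -8], -0.07], [-0.2, [2, 24, -10], -0.07], [-0.2, [5, 27, -11], -0.07], [-0.2, [6, 27, -11], -0.07], [-0.2, [6, 27, -11], -0.07], [-0.2, [9, 27, -11], -0.07], [-0.2, [10.6, 27, -11], -0.07], [-0.2, [10.6, 27, -11], -0.07], [1, [10.6, 27, -11], -0.07], [1, [10.6, 27, -11], -0.07], [1, [10.6, 27, -11], -0.07], [1, [10.6, 27, -11], -0.07], [1, [10.6, 27, -11], -0.07], [1, [9, 27, -11], -0.07], [1, [5, 27, -11], -0.07], [1, [1, 27, -11], -0.07], [1, [1, 27, -11], -0.07]]'

```text
t: 9.1
eef_pos: [661.5, 68.8, 293.7]
tcp_rot: [2.883, 1.565, -0.01]
ft_force: [1.7, 0.1, -0.6]
opening: 0.298
```

```bash
python3 - <<'E'
from h import *
print(monitor.state()["opening"]); plan([523,225,105],-80);plan([523,225,13.3],-80)
E
```

```text
0.29837835362243054
cur tip [662.6  68.8 103.7] jaw -75.8 | shift cm [ -0.21 -18.57   9.71] turn 0.073
cur tip [662.6  68.8 103.7] jaw -75.8 | shift cm [  8.96 -18.58   9.76] turn 0.073
```

Opening is 28 mm against 24 mm for the first cap, so I'll look before placing.

```bash
python3 - <<'E'
from h import *
d=snap("wrist","w3.png",(160,200,480,400),2)
d2=snap("side","s2.png",(200,160,360,280),4)
a=cv2.imread("pics/w3.png");b=cv2.imread("pics/s2.png")
b=cv2.resize(b,(400,300));a=cv2.resize(a,(400,250))
cv2.imwrite("pics/c3.png",np.vstack([a,b]))
print(monitor.state()["opening"])
E
```

```text
0.29424081464957225
```

View pics/c3.png

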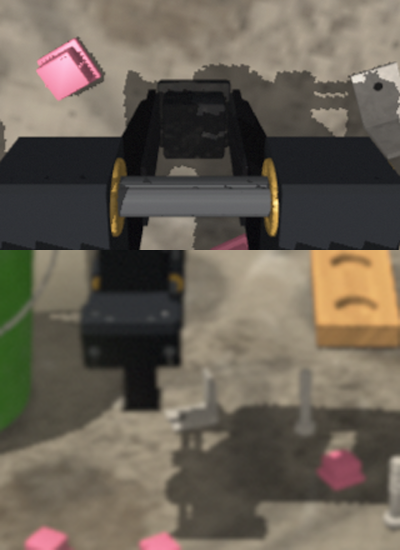

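```bash
python3 - <<'E'
from h import *
d=snap("wrist","w4.png",(250,250,390,355),5.5)
im=cv2.imread("pics/w4.png"); im=np.clip(im.astype(float)*2.2,0,255).astype(np.uint8); cv2.imwrite("pics/w4b.png",im)
E
```

```text
(no output)
```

View pics/w4b.png

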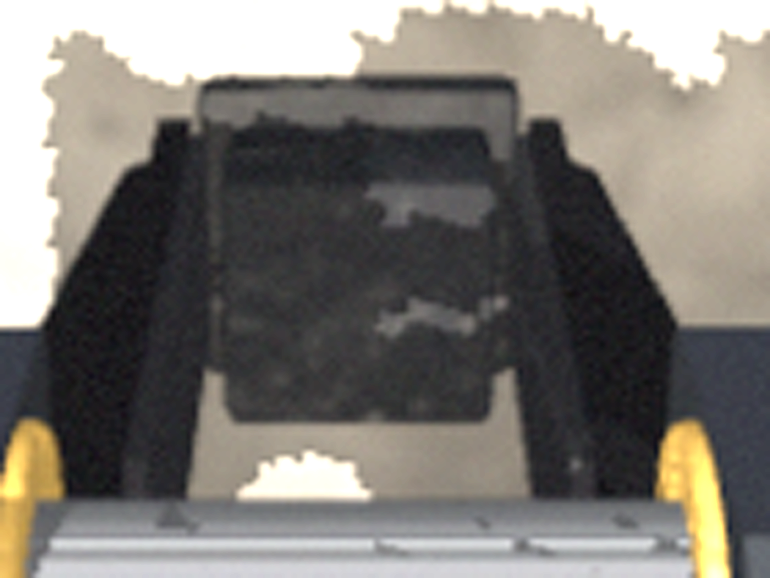

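The fingers hold the flange rather than the plug, since there are gaps beside the plug. The cap is square in the jaws, so I'll lower it stepwise while watching the force.

apply_moves --series '[[1, [0, -4, 2], 0.03], [1, [0, -9, 4.5], 0.07], [1, [0, -14, 7], 0.07], [1, [0, -18.6, 9.7], 0.07], [1, [0, -18.6, 9.7], 0.07], [1, [0, -18.6, 9.7], 0.07], [1, [4, -18.6, 9.7], 0.07], [1, [7.5, -18.6, 9.7], 0.07], [1, [8.8, -18.6, 9.7], 0.07], [1, [9, -18.6, 9.7], 0.07], [1, [9, -18.6, 9.7], 0.07], [1, [9, -18.6, 9.7], 0.07]]'

```text
t: 10.75
eef_pos: [521.8, 225.3, 200.7]
tcp_rot: [-3.084, 1.569, 0.236]
ft_force: [0.7, 0.8, -0.2]
opening: 0.306
```

```bash
python3 - <<'E'
from h import *
s=monitor.state(); print(s["opening"],s["ft_force"]); plan([523,225,9],-80)
E
```

```text
0.30633948160526986 [ 0.72720195  0.84826791 -0.17426597]
cur tip [522.1 225.4  10.7] jaw -79.8 | shift cm [ 0.17  0.05 -0.09] turn 0.003
```

apply_moves --series '[[1, [0.05, 0, 0], 0], [0.1, [0.05, 0, 0], 0], [0.1, [0.05, 0, 0], 0], [0.1, [0.05, 0, 0], 0], [0.1, [-3, 0, 0], 0], [0.1, [-9, 0, 0], 0], [-0.2, [-12, 0, 0], 0], [-0.2, [-12, 0, 0], 0], [-0.2, [-12, 0, 0], 0], [-0.2, [-12, 0, 0], 0]]'

```text
t: 12.0
eef_pos: [521.4, 225.2, 318.4]
tcp_rot: [0.149, 1.569, -2.815]
ft_force: [-0.4, -0.4, -0.6]
opening: 0.6
```

```bash
python3 - <<'E'
from h import *
d=snap("side","s3.png",(200,180,400,400),3)
print(monitor.state()["opening"]); plan([462.3,49.3,120],-80);plan([462.3,49.3,22],-80)
E
```

```text
0.5995504100875814
cur tip [521.1 225.2 128.5] jaw -79.8 | shift cm [ 0.87 16.27  8.9 ] turn 0.003
cur tip [521.1 225.2 128.5] jaw -79.8 | shift cm [10.67 16.27  8.88] turn 0.003
```

View pics/s3.png

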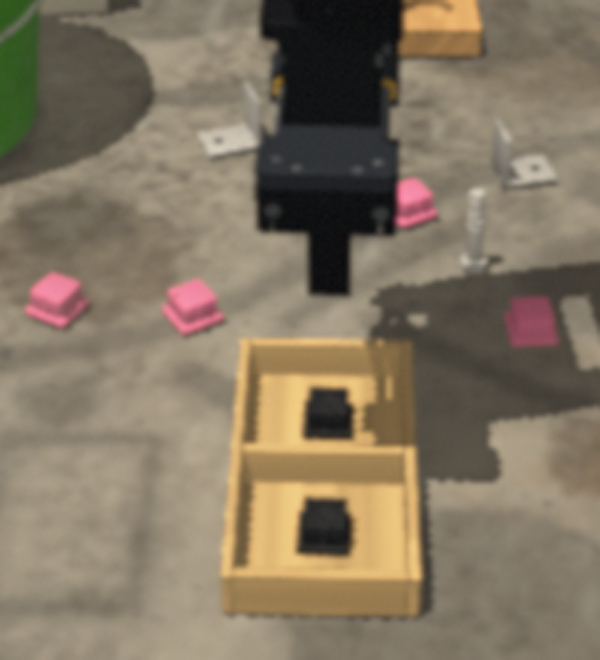

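Both caps lie flat, one per compartment: crop (327,413) and (325,527). Now bolt B.

apply_moves --series '[[-0.2, [0, 5, 3], 0], [-0.2, [0, 10, 5.5], 0], [-0.2, [1, 15, 8], 0], [-0.2, [2, 16.3, 8.9], 0], [-0.2, [2, 16.3, 8.9], 0], [-0.2, [2, 16.3, 8.9], 0], [-0.2, [2, 16.3, 8.9], 0]]'

```text
t: 12.92
eef_pos: [463.1, 50.1, 299.8]
tcp_rot: [2.853, 1.57, -0.109]
ft_force: [0.3, -0.3, 0.2]
opening: 0.601
```

```bash
python3 - <<'E'
from h import *
d=snap("wrist","w5.png",(200,150,440,380),2.5)
print(proj(d,[[462.3,49.3,61],[462.3,49.3,7]]).round(1)); plan([462.3,49.3,22],-80)
E
```

```text
[[316.3 262.3]
 [316.  237.9]]
cur tip [463.1  50.  109.8] jaw -79.7 | shift cm [8.78 0.05 0.1 ] turn 0.005
```

View pics/w5.png

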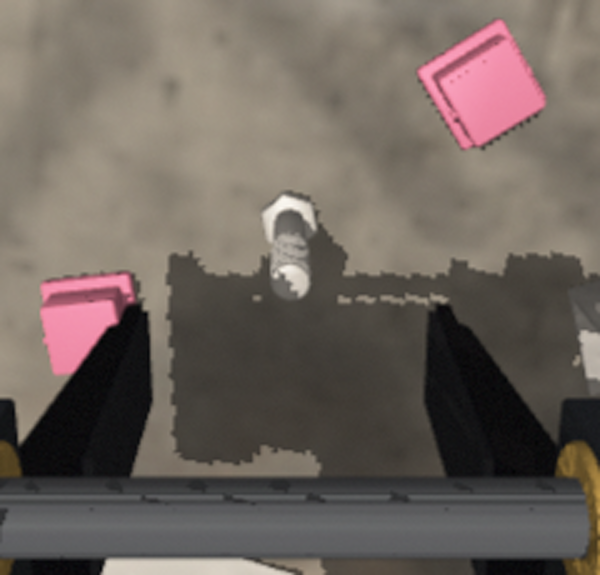

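Bolt B sits exactly where predicted, with its tip at crop (291,280), which is px (316,262). Grasping it.

apply_moves --series '[[-0.2, [3, 0, 0.1], 0], [-0.2, [6, 0, 0.1], 0], [-0.2, [8.6, 0, 0.1], 0], [-0.2, [8.6, 0, 0.1], 0], [0.2, [8.6, 0, 0.1], 0], [0.5, [8.6, 0, 0.1], 0], [0.6, [8.6, 0, 0.1], 0], [0.7, [8.6, 0, 0.1], 0], [0.8, [8.6, 0, 0.1], 0], [1, [8.6, 0, 0.1], 0], [1, [8.6, 0, 0.1], 0], [1, [8.6, 0, 0.1], 0], [1, [8.6, 0, 0.1], 0]]'

```text
t: 14.6
eef_pos: [461.8, 48.9, 213.8]
tcp_rot: [2.505, 1.571, -0.459]
ft_force: [-0.5, -0.9, 4.6]
opening: 0.102
```

```bash
python3 - <<'E'
from h import *
s=monitor.state(); print(s["opening"],s["ft_force"].round(1)); plan([462.3,49.3,130])
E
```

```text
0.10173558865559637 [-0.5 -0.9  4.6]
cur tip [461.9  48.9  23.8] jaw -79.8 | shift cm [-10.62  -0.03  -0.05] turn 0.0
```

apply_moves --series '[[1, [-3, 0, 0], 0], [1, [-7, 0, 0], 0], [1, [-10.5, 0, 0], 0], [1, [-10.5, 0, 0], 0]]'

```text
t: 15.1
eef_pos: [461.8, 49.0, 320.5]
tcp_rot: [2.917, 1.567, -0.047]
ft_force: [-0.1, -0.7, -1.0]
opening: 0.1
```

```bash
python3 - <<'E'
from h import *
s=monitor.state(); print(s["opening"],s["ft_force"].round(1)); plan([565.5,-338.5,125])
E
```

```text
0.10037693476607715 [-0.1 -0.7 -1. ]
cur tip [462.6  49.  130.5] jaw -79.8 | shift cm [ 0.6  39.96 -3.27] turn 0.0
```

apply_moves --series '[[1, [0, 4, -0.3], 0], [1, [0, 9, -0.8], 0], [1, [0, 14, -1.2], 0], [1, [0, 19, -1.6], 0], [1, [0, 24, -2], 0], [1, [0, 29, -2.4], 0], [1, [0, 34, -2.8], 0], [1, [0, 38, -3.1], 0], [1, [0, 40, -3.3], 0], [1, [0, 40, -3.3], 0], [1, [0, 40, -3.3], 0], [1, [0, 40, -3.3], 0]]'

```text
t: 16.6
eef_pos: [565.0, -338.0, 318.5]
tcp_rot: [-0.821, 1.57, 2.499]
ft_force: [1.1, -0.5, -0.0]
opening: 0.097
```

```bash
python3 - <<'E'
from h import *
d=snap("wrist","w6.png",(120,120,520,400),2)
p,M=T(); print(monitor.state()["opening"],proj(d,[[565.5,-338.5,24],[545.5,-253,24],p+(190-22)*M[:,0],p+(190+24)*M[:,0]]).round(1)); plan([565.5,-338.5,37])
E
```

```text
0.102479379644943 [[316.1 235.3]
 [206.7 240.8]
 [315.8 315.5]
 [315.6 275.9]]
cur tip [ 565.  -338.   128.7] jaw -79.8 | shift cm [ 9.17  0.06 -0.04] turn 0.0
```

View pics/w6.png

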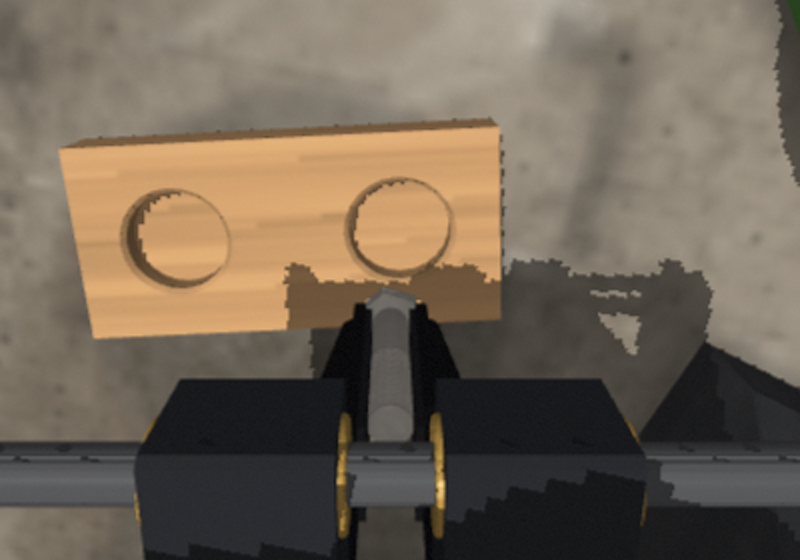

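The wells show at crop (400,227) and (176,238), about 3 mm from the prediction. I'll shift by that and lower the bolt.

apply_moves --series '[[1, [0, 0.3, -0.2], 0], [1, [4, 0.3, -0.2], 0], [1, [7, 0.3, -0.2], 0], [1, [8.6, 0.3, -0.2], 0], [1, [9, 0.3, -0.2], 0], [1, [9.1, 0.3, -0.2], 0], [1, [9.1, 0.3, -0.2], 0]]'

```text
t: 17.52
eef_pos: [567.7, -341.6, 228.8]
tcp_rot: [2.275, 1.569, -0.689]
ft_force: [-0.8, -0.4, -0.9]
opening: 0.099
```

```bash
python3 - <<'E'
from h import *
s=monitor.state(); print(s["opening"],s["ft_force"].round(1)); plan([567.5,-341,36.3])
E
```

```text
0.09894392660405919 [-0.8 -0.4 -0.9]
cur tip [ 567.9 -341.8   38.8] jaw -79.8 | shift cm [ 0.25 -0.09  0.03] turn 0.0
```

apply_moves --series '[[1, [0.15, 0, 0], 0], [1, [0.25, 0, 0], 0], [1, [0.3, 0, 0], 0], [1, [0.3, 0, 0], 0]]'

```text
t: 18.02
eef_pos: [567.6, -341.6, 225.8]
tcp_rot: [2.251, 1.57, -0.713]
ft_force: [-0.3, 1.0, 6.6]
opening: 0.103
```

```bash
python3 - <<'E'
from h import *
s=monitor.state(); print(s["opening"],s["ft_force"].round(1)); plan([567.5,-341,36.3])
E
```

```text
0.10274748250393392 [-0.3  1.   6.6]
cur tip [ 567.7 -341.7   35.8] jaw -79.8 | shift cm [-0.05 -0.07  0.01] turn 0.0
```

Contact at 6.6 N, so the bolt is on the well floor. Opening gently and retreating.

apply_moves --series '[[0.8, [0, 0, 0], 0], [0.6, [0, 0, 0], 0], [0.3, [0, 0, 0], 0], [0.1, [0, 0, 0], 0], [-0.1, [0, 0, 0], 0], [-0.2, [0, 0, 0], 0], [-0.2, [-2, 0, 0], 0], [-0.2, [-5, 0, 0], 0], [-0.2, [-9, 0, 0], 0], [-0.2, [-9, 0, 0], 0], [-0.2, [-9, 0, 0], 0]]'

```text
t: 19.4
eef_pos: [567.3, -341.3, 315.2]
tcp_rot: [2.171, 1.57, -0.793]
ft_force: [0.1, -1.0, 0.1]
opening: 0.601
```

```bash
python3 - <<'E'
from h import *
plan([558.2,-62.6,112],-80)
E
```

```text
cur tip [ 567.4 -341.3  125.2] jaw -79.8 | shift cm [  1.31 -27.6   -4.03] turn 0.003
```

apply_moves --series '[[-0.2, [0, -5, -1], 0], [-0.2, [0, -10, -2], 0], [-0.2, [0, -15, -3], 0], [-0.2, [0, -20, -3.5], 0], [-0.2, [0, -25, -4], 0], [-0.2, [1, -27.6, -4], 0], [-0.2, [1.3, -27.6, -4], 0], [-0.2, [1.3, -27.6, -4], 0], [-0.2, [1.3, -27.6, -4], 0]]'

```text
t: 20.52
eef_pos: [558.3, -63.8, 301.7]
tcp_rot: [1.333, 1.571, -1.632]
ft_force: [1.5, -0.6, 0.3]
opening: 0.601
```

```bash
python3 - <<'E'
from h import *
d=snap("wrist","w7.png",(120,150,520,400),2)
p,M=T(); print(proj(d,[[558.2,-62.6,61],[558.2,-62.6,7]]).round(1)); plan([558.2,-62.6,24],-80)
E
```

```text
[[313.4 259.5]
 [313.6 235.7]]
cur tip [558.2 -63.8 111.7] jaw -79.9 | shift cm [ 8.77 -0.12 -0.02] turn 0.002
```

View pics/w7.png

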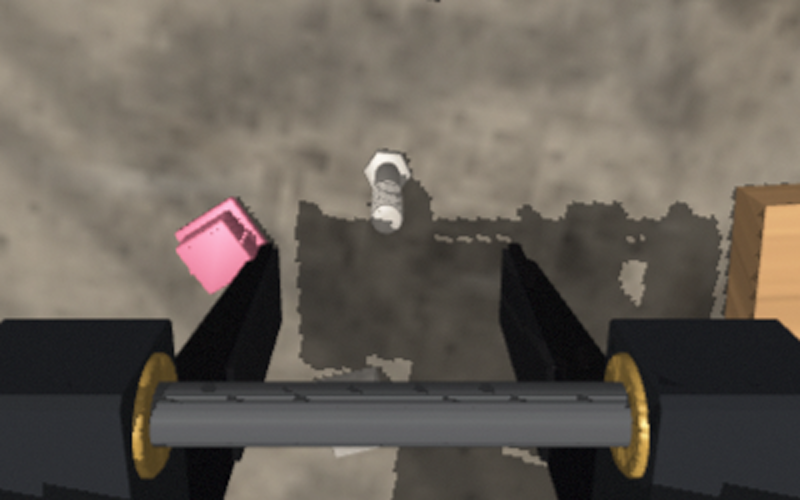

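Bolt A is at crop (387,217), as predicted. Grasping it, with a 1 mm shift.

apply_moves --series '[[-0.2, [3, -0.1, 0], 0], [-0.2, [6, -0.1, 0], 0], [-0.2, [8.7, -0.1, 0], 0], [-0.2, [8.7, -0.1, 0], 0], [0.2, [8.7, -0.1, 0], 0], [0.5, [8.7, -0.1, 0], 0], [0.6, [8.7, -0.1, 0], 0], [0.7, [8.7, -0.1, 0], 0], [0.8, [8.7, -0.1, 0], 0], [1, [8.7, -0.1, 0], 0], [1, [8.7, -0.1, 0], 0], [1, [8.7, -0.1, 0], 0], [1, [8.7, -0.1, 0], 0]]'

```text
t: 22.2
eef_pos: [557.9, -61.8, 214.8]
tcp_rot: [2.351, 1.571, -0.613]
ft_force: [-0.1, 0.6, 3.7]
opening: 0.103
```

```bash
python3 - <<'E'
from h import *
s=monitor.state(); print(s["opening"],s["ft_force"].round(1)); plan([558,-62.6,130]); plan([547.5,-254.5,130])
E
```

```text
0.10303673144528329 [-0.1  0.6  3.7]
cur tip [557.9 -61.8  24.8] jaw -79.8 | shift cm [-1.052e+01  8.000e-02  1.000e-02] turn 0.0
cur tip [557.9 -61.8  24.8] jaw -79.8 | shift cm [-10.52  18.78   4.43] turn 0.0
```

apply_moves --series '[[1, [-3, 0, 0], 0], [1, [-7, 0, 0], 0], [1, [-10.5, 0, 0], 0], [1, [-10.5, 4, 1], 0], [1, [-10.5, 9, 2], 0], [1, [-10.5, 14, 3], 0], [1, [-10.5, 18, 4], 0], [1, [-10.5, 18.8, 4.4], 0], [1, [-10.5, 18.8, 4.4], 0], [1, [-10.5, 18.8, 4.4], 0], [1, [-6, 18.8, 4.4], 0], [1, [-2, 18.8, 4.4], 0], [1, [0.5, 18.8, 4.4], 0], [1, [0.8, 18.8, 4.4], 0], [1, [0.8, 18.8, 4.4], 0], [1, [0.8, 18.8, 4.4], 0]]'

```text
t: 24.2
eef_pos: [548.5, -252.8, 208.8]
tcp_rot: [2.782, 1.569, -0.18]
ft_force: [-2.7, 6.7, 20.9]
opening: 0.104
```

```bash
python3 - <<'E'
from h import *
s=monitor.state(); print(s["opening"],s["ft_force"].round(1)); plan([547.5,-254.5,36.8])
E
```

```text
0.1037396797194587 [-2.7  6.7 20.9]
cur tip [ 548.8 -252.9   18.8] jaw -79.7 | shift cm [-1.8   0.14  0.15] turn 0.0
```

I got a sign wrong: the gripper went 18 mm too low and the shank slid in the grip (21 N, still within limits). I'll relieve the load first, then check.

apply_moves --series '[[1, [-0.15, 0, 0], 0], [1, [-0.2, 0, 0], 0], [1, [-0.2, 0, 0], 0]]'

```text
t: 24.58
eef_pos: [548.1, -254.1, 209.0]
tcp_rot: [2.82, 1.57, -0.144]
ft_force: [0.6, 2.7, 5.7]
opening: 0.102
```

```bash
python3 - <<'E'
from h import *
s=monitor.state(); print(s["opening"],s["ft_force"].round(1),s["moment"].round(2)); plan([547.5,-254.5,36.8])
d=snap("side","s4.png",(300,130,380,210),7)
E
```

```text
0.10150386472152412 [0.6 2.7 5.7] [ 0.49 -0.04  0.01]
cur tip [ 548.1 -254.1   19. ] jaw -79.8 | shift cm [-1.78  0.03  0.07] turn 0.0
```

View pics/s4.png

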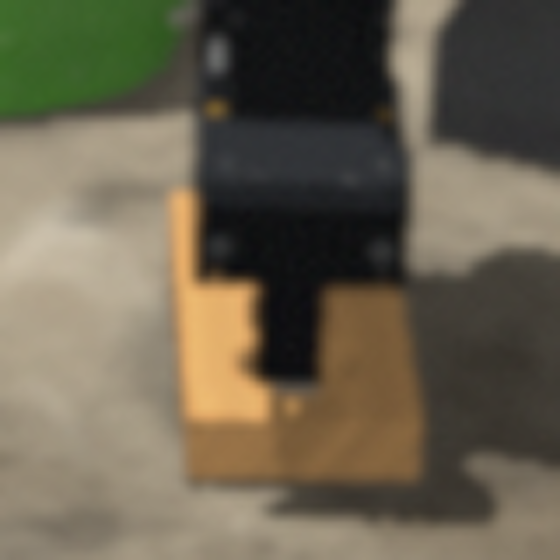

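The load is down to 6 N. I'll loosen by about 1 mm per finger inside the well, slide up the shank, then open fully above the block.

apply_moves --series '[[0.75, [0, 0, 0], 0], [0.75, [0, 0, 0], 0], [0.75, [0, 0, 0], 0], [0.75, [-0.3, 0, 0], 0], [0.75, [-0.6, 0, 0], 0], [0.75, [-0.9, 0, 0], 0], [0.75, [-1.2, 0, 0], 0], [0.75, [-1.5, 0, 0], 0], [0.75, [-1.8, 0, 0], 0], [0.75, [-1.8, 0, 0], 0]]'

```text
t: 25.88
eef_pos: [547.9, -254.6, 227.0]
tcp_rot: [2.326, 1.57, -0.638]
ft_force: [-0.9, -0.1, -0.8]
opening: 0.122
```

```bash
python3 - <<'E'
from h import *
s=monitor.state(); print(s["opening"],s["ft_force"].round(1),s["moment"].round(2)); plan([547.5,-254.5,36.8])
E
```

```text
0.12245920861559745 [-0.9 -0.1 -0.8] [ 0.02 -0.01 -0.05]
cur tip [ 548.  -254.7   37. ] jaw -79.8 | shift cm [ 0.02 -0.02  0.04] turn 0.0
```

apply_moves --series '[[0.6, [0, 0, 0], 0], [0.4, [0, 0, 0], 0], [0.2, [0, 0, 0], 0], [0, [0, 0, 0], 0], [-0.2, [0, 0, 0], 0], [-0.2, [-2, 0, 0], 0], [-0.2, [-5, 0, 0], 0], [-0.2, [-10, 0, 0], 0], [-0.2, [-15, 0, 0], 0], [-0.2, [-18, 0, 5], 0], [-0.2, [-18, 0, 10], 0], [-0.2, [-18, 0, 10], 0], [-0.2, [-18, 0, 10], 0]]'

```text
t: 27.5
eef_pos: [449.7, -272.4, 407.0]
tcp_rot: [2.361, 1.57, -0.603]
ft_force: [0.3, -0.7, -0.5]
opening: 0.597
```

```bash
python3 - <<'E'
from h import *
d=snap("wrist","w8.png")
plan([0,0,0]); print(proj(d,[[548,-254.5,73],[548,-254.5,19],[567.7,-341.7,73],[567.7,-341.7,19]]).round(1))
import pickle; pickle.dump(d,open("w8.pkl","wb"))
E
```

```text
cur tip [ 450.2 -272.4  216.7] jaw -79.8 | shift cm [ 21.65 -34.78  39.49] turn 0.0
[[314.4 106.1]
 [314.4 109.3]
 [423.3 100.7]
 [407.1 104.7]]
```

View pics/w8.png

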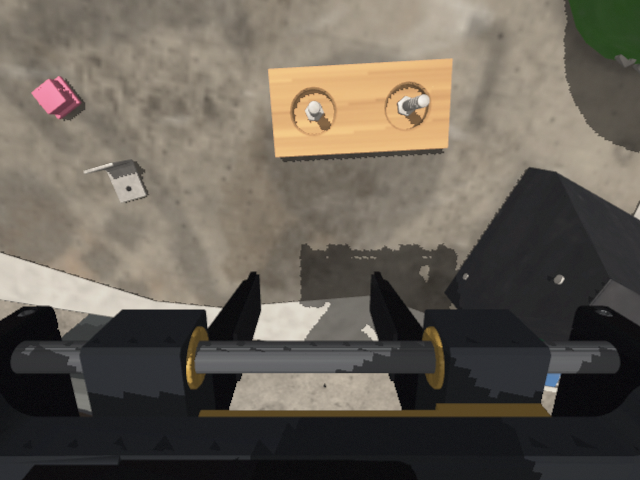

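Both bolts stand upright in their wells, with tips at (314,107) and (423,100), as predicted. One last top view to check the brackets and caps.

```bash
python3 - <<'E'
from h import *
d=snap("top","t2.png",(100,140,540,330),1.8)
a=cv2.imread("pics/top0.png").astype(int);b=d["image"][:,:,::-1].astype(int)
for n,u,v in[("brA",348,185),("brB",355,300)]: print(n,np.abs(a-b)[v-14:v+15,u-14:u+15].mean().round(1))
for w in[(0,0)]: pass
s=monitor.state();print(s["t"],s["ft_force"].round(1))
E
```

```text
brA 5.2
brB 5.2
27.6 [0.6 0.8 0.1]
```

View pics/t2.png

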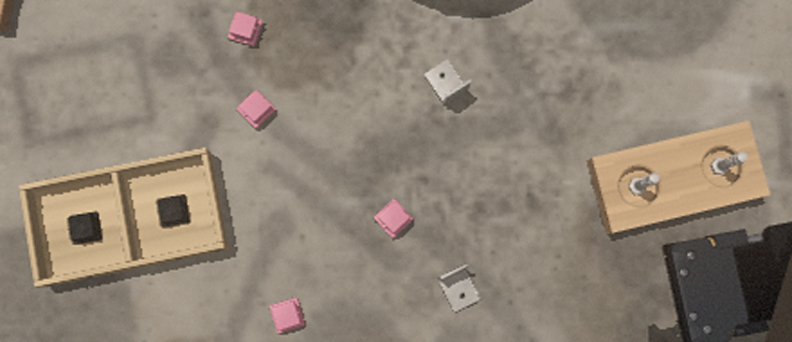

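Caps at crop (84,228) and (173,211) are flat and central in their compartments. The bolts are upright near the well centres at (638,187) and (724,164), and the brackets haven't moved. Handing in.

```bash
python3 -c "
from cell import job; print(job.job_done())"
```

```text
the job is handed in; nothing more can be done
None
```

The job is handed in at about 28 s of the 96 s allowed. Both black caps are in the box, one per compartment, and both bolts stand in the wells of the block.

**Last checks:**
- **Pictures:** The final top and wrist views show the caps flat and central, and both bolt tips where an upright bolt would put them. I checked heights and tilt only by eye in these pictures.
- **Brackets:** Both look unmoved next to the first picture.
- **Arm:** The gripper is clear and the wrist force is near zero.

**What went off plan:**
- **Second cap:** The jaws gripped its flange instead of its plug, because the gripper sat a few millimetres lower than commanded. It was still set down flat.
- **Second bolt:** A sign error of mine drove the gripper about 18 mm too low. The fingertips went into the well, and the wrist force was about 21 N when read after the move, under the 120 N limit. I loosened the jaws, slid up the shank and let go above the block, and the later views show the bolt upright.

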